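Refit the filter cassette in the bench dust extractor

TASK

Draw the square-bodied filter cassette out of the rack, lay it flat on the steel apron of the bench dust extractor with its body towards the slot and its handle towards you, and let go. Then take it again by its handle and feed it into the slot, sliding it along the deck by feel until it drops into the recess hidden under the hood, and lower the raised front flap gently all the way down onto its stop, without slamming it. Leave the round-bodied cassette, the jar, the glue bottle and the wood offcut where they are.

Things in the scene. Friction and masses are not known exactly. Their poses are not given: they have to be found in the camera images.
- extractor: Fixed grey bench dust extractor, 300 x 150 wide (y) x 81 high, left or right of the rack; place and yaw vary. Origin on the table; x points level into the slot, z up. Steel apron, open at front and sides: x -45 to 90, y -75 to 75, top z 45. Then the hood to x 255, roof underside z 75, top z 81; black hose stub behind it. Its flap is hinged at the hood's front edge.
- slot_mouth (a point): Middle of the slot's mouth, at apron level; extractor axes. Slot 100 wide here, narrowing to 65 within 36. The deck runs on level with the apron (within 0.5) under the hood. Across it lies an unseen recess, 75 long, 9 deep, full width, its near edge 8 to 38 in from the mouth (varies). A body pushed over it drops in if its handle is free to sink, and the far edge stops it; held tight, it passes over.
- cassette: Square-bodied filter cassette (the one to fit), plywood, pleated paper face, 0.22 to 0.36 kg, flat in one of the rack's berths. Body 70 (x) x 60 (y) x 20 high. Origin: centre of the body's underside; z up, +x to the leading edge (enters the slot first); handle to -x, ending at x -169. Balances on its body (mass centre x -11), so the handle may overhang. Seated, its underside is 9 below apron level.
- handle (a point): Point on the cassette's handle midway between its two crossbars, 141 behind the origin, 16 up; cassette axes. Stem 16 wide, z 12 to 20 above the underside, from the body back. Crossbars 50 wide (y), 8 thick, z 12 to 34, with a 40 gap between (20 to each side of this point). Fingers fit in the gap, one each side of the stem; kept some 20 apart they push the front bar and leave it free to sink.
- round_cassette: The other cassette, which stays in the rack: the same handle, but a round body 66 across and 20 high; origin at the centre of the body's underside, handle to -x.
- rack: Fixed light-wood rack, 260 (x) x 230 (y), place and yaw vary. Origin on the table at its centre, z up. Floor board top z 10. Two berths, at x -60 and +60: cassettes lie in them along y, body at about y -70, open to above and to -y, handle to +y under a low roof. Partitions 8 thick at x -126, 0, 126 (y 2 to 112) and a back wall at y 109 carry the roof.
- roof_edge (a point): Middle of the front edge of the rack's roof, top side; rack axes. The roof covers y 0 to 115 of the rack, underside z 58, top z 66 above the table, so a cassette can be raised at most some 12 in its berth and must be drawn about 110 towards the rack's -y before it is lifted out.
- flap (a joint): Angle of the front flap, rad: 0 shut (level over the apron, on its stop), more as it rises; 1.5 to 1.75 at the start, at most 1.9. Stiff hinge (0.16 N m): it stays where left. Aluminium plate 125 from hinge to free edge, 130 wide, 6 thick; black grip rib, 10 high, 113 to 121 from the hinge, on its upper (raised: rear) face. Shut, it clears the handle only of a cassette that has dropped.
- flap_hinge (a point): The middle of the flap's hinge line, which runs along the extractor's y, at extractor x 90, z 79.5 (mid-thickness of the flap); axes as the extractor's.
- flap_edge (a point): The middle of the flap's free edge, 125 from the hinge.
- jar: Bystander: glass screw jar, 56 across, 70 high, standing on the rack's roof. Origin under its centre.
- glue: Bystander: white glue bottle, 50 across, 130 high, standing on the table on the robot's side of the rack. Origin under its centre.
- offcut: Bystander: dark wood offcut 50 x 100 x 45 high, lying on the table on the robot's side of the extractor. Origin under its centre.
Mind the look-alikes: they are no part of the job. What is shaped like the cassette but purple or yellow is not meant.

How it is judged:
By the outcome, as a careful person would: the job done as asked, in the order asked, and still so for the second after the job is handed in, with the robot touching nothing.
It also fails if it takes over 72 s, if anything falls off the work surface, if the arm or the gripper's body presses on something with over 40 N, if the wrist force passes 120 N, or if a joint passes its speed limit or range.

ROBOT

A 7-joint arm with a two-finger parallel gripper is mounted at the origin on the work surface. World frame = base frame: x ahead of the robot, y to its left, z up, the work surface at z = 0. Lengths are in m, angles in rad, forces in N, time in s.
With the tool pointing down it reaches from about 0.4 to 0.875 m from the base axis. Payload 19.3 kg.
Tool frame: the origin (TCP) lies where the fingers leave the gripper's body, on its centre line; the fingertips stand bot.tip_reach ahead of it and the grasp point (between the pads) lies 54 mm ahead of it (bot.tip_reach is the distance from the TCP to the fingertips, in m); z points along the fingers, y is the line along which they close (so a half turn about z gives the same grasp; the last joint's range is limited). The gripper opens to 85 mm and grips with 20 to 120 N. Pads are 22 mm wide; open, the fingers measure 114 mm over their backs; the gripper's body (76 mm by 85 mm) begins 54 mm behind the grasp point. The pads swing forward as they close: fully open they stand 13 mm farther back than shut.
Start: joints at [-1.405, 0.521, -0.036, 1.599, 0.021, 1.021, -0.113], TCP at [0.146, 0.608, 0.304] pointing down, gripper open.
Joint ranges: [-2.91, 2.91], [-0.3, 2.13], [-1.5, 1.42], [0.17, 2.43], [-1.26, 4.41], [0.16, 1.93], [-2.52, 2.52]. Speed limits (rad/s): [1.89, 1.89, 2.39, 2.39, 3.01, 3.01, 3.01].

INTERFACE

Orientations are given as [roll, pitch, yaw] about the fixed x, y, z axes, in that order (R = Rz(yaw) Ry(pitch) Rx(roll)).
In Python, from workcell import bot gives the robot as it stands. The module is installed in compiled form; this text tells all that it offers.
- The arm moves only by the shell command python3 -m jog 'ROWS' [FORCE]. ROWS is JSON, a list that holds one entry, the list of rows, each a list of 7 numbers: the shift along the tool's x, y, z in mm, then the turn, a rotation vector about the tool's x, y, z in rad, then the opening, from 0 (shut) to 1 (fully open). In form: [[[tx, ty, tz, wx, wy, wz, fingers], ...]]. A call has 1 to 5 rows; each row shifts and turns the commanded pose from where the row before left it, along the tool's axes as they then stand; what a row does not reach is not made up. A row lasts 1/10 s, in which the tool goes at most 50 mm and 8.59 degrees, less where a joint would pass 70% of its speed; a pose out of reach is approached as far as the arm can. A call is refused whole if a number of a shift passes 50 or a number of a turn 0.15, either way. A call with a gripper value outside its range is refused whole. The fingers move at their own pace and stop on an object; FORCE is the grip in N (left out, the last holds). Time passes only in rows, so rows that do not move let the fingers close. It gives the time, the measured TCP pose, the force, the opening and the grip force at its end, in the units of the state.
- bot.observe(): the state, without advancing time (a new reading comes with each control period).
- bot.grab_frame(name): name is "scene" or "top" or "wrist"; returns a dict with "img" (400x640x3 uint8, red, green, blue), "intrinsics" (3x3 intrinsics, pixels), "R" (3x3) and "t" (3): a world point X has camera coordinates R X + t; the wrist camera has in their place "tool_from_camera" (4x4, takes a point from camera to tool coordinates, whose origin is the TCP and whose axes are the flange's). Camera axes: x right, y down, z forward; pixel columns grow to the right and rows downward; lengths in m; the calibration is good to about 2 mm. A picture is of the moment at which its call begins: read the wrist's pose just before it. There is no depth.
- bot.job_done(): hands the job in; it is judged then, once.
Trained networks look in a picture, given as the dict that the camera call returned (one of the last four; its "shot" number tells which), for a name from the list of things; names that differ only in an ending like _2 or _b are one class to them, and where a whole thing is asked for, a point or a joint stands for the part that bears it (a point fixed in the world has none). Each returns a list of dicts, best first, with "conf" (0 to 1); they miss things now and then, are a little off and sometimes report something else, mostly with a low value. They report only what shows in the picture. A call takes as long as a camera call. They do not tell look-alikes from the thing itself.
- bot.trace(query, picture): "region" (400x640 bool, what is visible of it).
- bot.spot_point(query, picture): "xyz" ([x, y, z] in m, in world coordinates, good to about 4 mm: a listed point, or the origin of a listed thing).
The state is a dict: "clock": time; "qpos": joint angles; "qd": joint speeds; "joint_efforts": joint torques, N m; "position": TCP position; "tool_rot": TCP orientation; "force": force on the tool from outside, world axes, zero at the start; "moment": the same for the moment, N m; "grip_width": finger opening in m; "finger_force": force on a finger pad.
Only numpy, scipy, OpenCV 4.12 (cv2) and the standard library are available. Lean on these libraries where they do the work, as an engineer would, in place of code of your own. Each camera call takes 0.05 s, during which the arm holds its last target. There are 200 camera calls.

## Working session

There is one attempt and no reset: what is moved stays moved. The work goes in short steps, Python scripts to look and compute and a shell command to move; the robot and the scene stay as the last step left them, time stands still between calls to the robot, and variables do not carry over. Pictures are saved under pics/ and viewed, at most 10 in all, crops included, and the job is handed in when it is done.

```bash
mkdir -p pics; python3 - <<'E'
from workcell import bot
import cv2,numpy as np
s=bot.observe(); print(s, bot.tip_reach)
for n in ["scene","top"]:
    p=bot.grab_frame(n); cv2.imwrite(f"pics/{n}0.png",p["img"][:,:,::-1])
    for q in ["extractor","slot_mouth","cassette","handle","round_cassette","rack","roof_edge","flap_hinge","flap_edge","jar","glue","offcut"]:
        r=bot.spot_point(q,p)
        print(n,q,[(np.round(d["xyz"],3).tolist(),round(d["conf"],2)) for d in r[:3]])
print(bot.observe()["clock"])
E
```

```text
{'clock': 0.0, 'qpos': array([-1.40515277,  0.52202339, -0.03630373,  1.60001726,  0.02116465,
        1.0210881 , -0.1128018 ]), 'qd': array([ 0.00102856, -0.00056133,  0.00067706,  0.00109282, -0.00040173,
       -0.00052668,  0.00214014]), 'joint_efforts': array([-9.95120390e-04, -9.27110624e+01,  1.97940677e+00, -3.69931626e+01,
        1.77298504e-02,  8.27784272e-03,  4.43123554e-05]), 'position': array([0.14601462, 0.60743722, 0.30331678]), 'tool_rot': array([-3.14044194e+00,  6.41167736e-05,  2.90569852e+00]), 'force': array([ 0.31601761, -0.13731087,  0.35121175]), 'moment': array([-0.00379731, -0.01041476,  0.00224078]), 'finger_force': 0.0, 'grip_width': 0.08521120816491681} 0.0726
scene extractor [([0.554, 0.219, -0.001], 0.91)]
scene slot_mouth [([0.641, 0.242, 0.042], 0.76), ([0.345, -0.186, 0.002], 0.32)]
scene cassette [([0.278, -0.448, -0.004], 0.87), ([0.573, -0.272, 0.008], 0.76), ([0.806, -0.202, 0.001], 0.7)]
scene handle [([0.798, -0.339, 0.016], 0.95), ([0.212, -0.327, 0.013], 0.73)]
scene round_cassette [([0.457, -0.262, 0.009], 0.83)]
scene rack [([0.517, -0.
[... 421 characters left out ...]
1, 0.001], 0.96)]
top slot_mouth [([0.647, 0.24, 0.052], 0.97)]
top cassette [([0.574, -0.276, 0.012], 0.97), ([0.806, -0.203, -0.003], 0.75), ([0.282, -0.45, 0.0], 0.62)]
top handle [([0.21, -0.329, 0.013], 0.94), ([0.454, -0.264, 0.01], 0.62), ([0.795, -0.34, 0.019], 0.61)]
top round_cassette [([0.452, -0.262, 0.011], 0.68)]
top rack [([0.517, -0.199, 0.005], 0.61)]
top roof_edge [([0.515, -0.201, 0.064], 0.84), ([0.643, 0.243, 0.079], 0.45)]
top flap_hinge [([0.641, 0.242, 0.079], 0.76), ([0.353, -0.174, 0.0], 0.65)]
top flap_edge [([0.645, 0.243, 0.207], 0.7)]
top jar [([0.472, -0.125, 0.067], 0.58)]
top glue [([0.351, -0.179, -0.0], 0.58)]
top offcut [([0.397, 0.152, -0.003], 0.59)]
1.3
```

View pics/scene0.png

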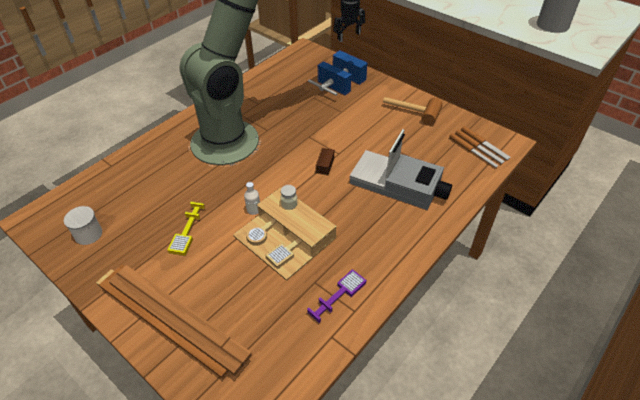

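View pics/top0.png

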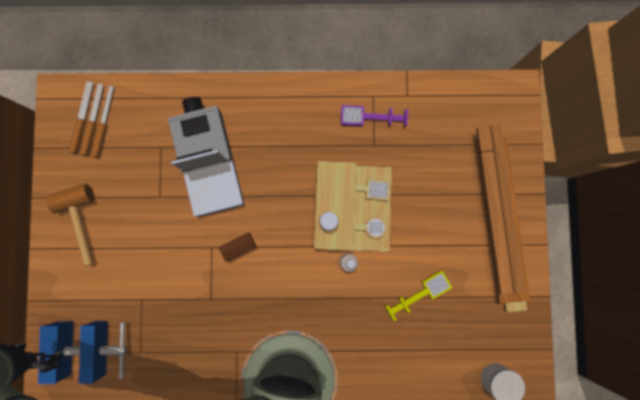

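The scene picture shows the square cassette in the rack's far berth at about (279,255). The round one is at (257,234). The extractor, with its flap up, is at (400,170), and the offcut is in front of it. The yellow and purple items are decoys. The top picture agrees: extractor yaw is about 0.25, and the rack's is about -0.05.

```bash
cat > h.py <<'E'
from workcell import bot
import numpy as np, sys, json
from scipy.spatial.transform import Rotation as R
def plan(wps, step=45, grip=1.0, start=None):
    """wps: (x,y,z,yaw) tool-down waypoints; prints rounded rows in calls of 5"""
    s=bot.observe(); p,r=(np.array(s["position"]),R.from_euler('xyz',s["tool_rot"])) if start is None else start
    rows=[]
    for w in wps:
        t=np.array(w[:3]); st=w[4] if len(w)>4 else step; q=R.from_euler('xyz',[np.pi,0,w[3]])
        n=max(int(np.ceil(np.linalg.norm(t-p)*1000/st)),int(np.ceil((r.inv()*q).magnitude()/0.14)),1)
        for k in range(n,0,-1):
            d=r.inv().apply((t-p)/k)*1000; v=(r.inv()*q).as_rotvec()/k
            d=np.round(d); v=np.round(v,2)
            rows.append([int(a) for a in d]+[float(a)+0.0 for a in v]+[grip])
            p=p+r.apply(d/1000); r=r*R.from_rotvec(v)
    for i in range(0,len(rows),5): print(json.dumps([rows[i:i+5]]).replace(" ",""))
def st():
    s=bot.observe(); print("t",round(s["clock"],2),"p",np.round(s["position"],4),"rot",np.round(s["tool_rot"],3),"q",np.round(s["qpos"],2),"F",np.round(s["force"],1),"w",round(s["grip_width"],4),"ff",round(s["finger_force"],1))
def look(name,qs):
    p=bot.grab_frame(name)
    for q in qs: print(name,q,[(np.round(d["xyz"],4).tolist(),round(d["conf"],2)) for d in bot.spot_point(q,p)[:3]])
    return p
E
python3 -c "
from h import *
plan([(0.45,0.3,0.30,2.3),(0.555,-0.20,0.27,1.52)])"
```

```text
[[[-37,-23,0,0.0,0.0,0.06,1.0],[-38,-21,0,0.0,0.0,0.06,1.0],[-39,-18,0,0.0,0.0,0.06,1.0],[-40,-16,1,0.0,0.0,0.06,1.0],[-41,-13,0,0.0,0.0,0.06,1.0]]]
[[[-42,-11,1,0.0,0.0,0.06,1.0],[-42,-8,0,0.0,0.0,0.06,1.0],[-43,-6,1,0.0,0.0,0.06,1.0],[-43,-3,0,0.0,0.0,0.06,1.0],[-44,-1,1,0.0,0.0,0.07,1.0]]]
[[[-37,-21,2,0.0,0.0,0.06,1.0],[-38,-19,3,0.0,0.0,0.07,1.0],[-39,-16,2,0.0,0.0,0.06,1.0],[-40,-14,3,0.0,0.0,0.07,1.0],[-41,-11,2,0.0,0.0,0.06,1.0]]]
[[[-42,-8,3,0.0,0.0,0.07,1.0],[-42,-5,2,0.0,0.0,0.06,1.0],[-43,-3,3,0.0,0.0,0.07,1.0],[-43,0,2,0.0,0.0,0.06,1.0],[-42,3,3,0.0,0.0,0.07,1.0]]]
[[[-42,5,2,0.0,0.0,0.06,1.0],[-42,8,3,0.0,0.0,0.07,1.0]]]
```

```bash
python3 -m jog '[[[-37,-23,0,0,0,0.06,1],[-38,-21,0,0,0,0.06,1],[-39,-18,0,0,0,0.06,1],[-40,-16,1,0,0,0.06,1],[-41,-13,0,0,0,0.06,1]]]' 
python3 -m jog '[[[-42,-11,1,0,0,0.06,1],[-42,-8,0,0,0,0.06,1],[-43,-6,1,0,0,0.06,1],[-43,-3,0,0,0,0.06,1],[-44,-1,1,0,0,0.07,1]]]'
python3 -m jog '[[[-37,-21,2,0,0,0.06,1],[-38,-19,3,0,0,0.07,1],[-39,-16,2,0,0,0.06,1],[-40,-14,3,0,0,0.07,1],[-41,-11,2,0,0,0.06,1]]]'
python3 -m jog '[[[-42,-8,3,0,0,0.07,1],[-42,-5,2,0,0,0.06,1],[-43,-3,3,0,0,0.07,1],[-43,0,2,0,0,0.06,1],[-42,3,3,0,0,0.07,1]]]'
python3 -m jog '[[[-42,5,2,0,0,0.06,1],[-42,8,3,0,0,0.07,1],[0,0,0,0,0,0,1]]]'
python3 - <<'E'
from h import *
import cv2
st()
p=look("wrist",["cassette","rack","roof_edge","round_cassette"])
cv2.imwrite("pics/w1.png",p["img"][:,:,::-1])
m=bot.trace("cassette",p)
s=bot.observe(); T=p["tool_from_camera"]; K=p["intrinsics"]; Rt=R.from_euler('xyz',s["tool_rot"]).as_matrix()
for d in m[:3]:
    c,_=cv2.findContours(d["region"].astype('u1'),0,2); c=max(c,key=cv2.contourArea)
    rect=cv2.boxPoints(cv2.minAreaRect(c))
    W=[]
    for u,v in rect:
        ray=Rt@T[:3,:3]@np.linalg.solve(K,[u,v,1]); o=Rt@T[:3,3]+s["position"]
        W.append((o+ray*(0.03-o[2])/ray[2])[:2])
    print(d["conf"],np.round(rect),np.round(W,4).tolist())
E
```

```text
clock: 1.8
position: [0.2987, 0.4525, 0.303]
tool_rot: [3.141, -0.0, 2.603]
force: [1.3, 1.0, 0.4]
grip_width: 0.0847
finger_force: 0.0
clock: 2.3
position: [0.4512, 0.2986, 0.3002]
tool_rot: [3.141, -0.0, 2.293]
force: [1.2, 1.7, -0.0]
grip_width: 0.0854
finger_force: 0.0
clock: 2.8
position: [0.493, 0.0906, 0.288]
tool_rot: [3.141, -0.0, 1.973]
force: [1.6, 0.5, -0.0]
grip_width: 0.0852
finger_force: 0.0
clock: 3.3
position: [0.538, -0.1181, 0.2751]
tool_rot: [3.141, -0.0, 1.643]
force: [0.5, 1.3, -0.2]
grip_width: 0.0858
finger_force: 0.0
clock: 3.6
position: [0.5541, -0.2053, 0.2697]
tool_rot: [3.141, 0.003, 1.507]
force: [0.0, 0.8, -0.3]
grip_width: 0.0855
finger_force: 0.0
t 3.6 p [ 0.5541 -0.2053  0.2697] rot [3.141e+00 3.000e-03 1.507e+00] q [-0.06  0.55  0.46  1.75 -0.29  0.92  0.46] F [ 0.   0.8 -0.3] w 0.0855 ff 0.0
wrist cassette [([0.802, -0.1987, 0.0024], 0.97), ([0.2792, -0.4505, 0.0001], 0.83), ([0.5696, -0.276, 0.01], 0.72)]
wrist rack []
wrist roof_edge [([0.5197, -0.1967, 0.0609], 0.84)]
wrist round_cassette [([0.4566, -0.2641, 0.0109], 0.68), ([0.5163, -0.1994, -0.0016], 0.52)]
0.89 [[-16. 296.]
 [ 28. 259.]
 [ 63. 301.]
 [ 19. 338.]] [[0.181, -0.3098], [0.2413, -0.2693], [0.2649, -0.3205], [0.203, -0.3643]]
0.88 [[311. 270.]
 [316. 179.]
 [375. 182.]
 [370. 273.]] [[0.5378, -0.297], [0.5487, -0.199], [0.6063, -0.2052], [0.6, -0.3041]]
0.84 [[506. 301.]
 [541. 107.]
 [612. 119.]
 [577. 314.]] [[0.7479, -0.346], [0.7607, -0.1416], [0.8286, -0.1566], [0.8278, -0.366]]
```

View pics/w1.png

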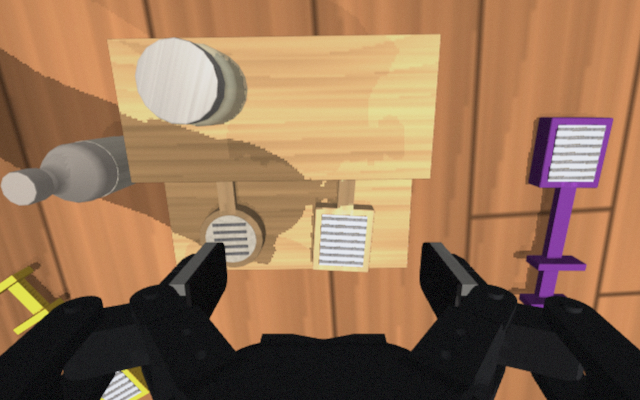

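The wrist view shows the square cassette at about (343,238), turned about 0.05 rad from the image vertical. The roof edge is at row 180. The network position matches the picture.

```bash
python3 -c "
from h import *
plan([(0.5705,-0.267,0.15,1.465),(0.5705,-0.267,0.089,1.465,30)])"
```

```text
[[[-17,5,30,0.0,0.0,0.01,1.0],[-17,5,30,0.0,0.0,0.01,1.0],[-17,5,30,0.0,0.0,0.02,1.0],[-16,6,30,0.0,0.0,0.01,1.0],[0,0,20,0.0,0.0,0.0,1.0]]]
[[[0,0,20,0.0,0.0,0.0,1.0],[0,0,21,0.0,0.0,0.0,1.0]]]
```

```bash
python3 -m jog '[[[-17,5,30,0,0,0.01,1],[-17,5,30,0,0,0.01,1],[-17,5,30,0,0,0.02,1],[-16,6,30,0,0,0.01,1],[0,0,20,0,0,0,1]]]' 
python3 -m jog '[[[0,0,20,0,0,0,1],[0,0,21,0,0,0,1],[0,0,0,0,0,0,1]]]'
python3 -m jog '[[[0,0,0,0,0,0,0.6],[0,0,0,0,0,0,0.6],[0,0,0,0,0,0,0.5],[0,0,0,0,0,0,0.5],[0,0,0,0,0,0,0.5]]]' 50
python3 -c "
from h import *
st()"
```

```text
clock: 4.4
position: [0.5704, -0.2691, 0.1281]
tool_rot: [-3.141, 0.001, 1.465]
force: [-0.4, 0.7, -0.5]
grip_width: 0.0855
finger_force: 0.0
clock: 4.7
position: [0.5699, -0.2665, 0.0868]
tool_rot: [-3.138, -0.001, 1.467]
force: [0.4, 0.0, 0.5]
grip_width: 0.0852
finger_force: 0.0
clock: 5.2
position: [0.5712, -0.268, 0.0906]
tool_rot: [3.14, 0.0, 1.466]
force: [-2.0, 2.1, 6.7]
grip_width: 0.0581
finger_force: 53.1
t 5.2 p [ 0.5712 -0.268   0.0906] rot [3.14  0.    1.466] q [ 0.12  0.84  0.34  1.73 -0.43  0.64  0.6 ] F [-2.   2.1  6.7] w 0.0581 ff 53.1
```

```bash
python3 -m jog '[[[0,0,-6,0,0,0,0.5],[-10,0,0,0,0,0,0.5],[-20,0,0,0,0,0,0.5],[-25,0,0,0,0,0,0.5],[-25,0,0,0,0,0,0.5]]]' 
python3 -m jog '[[[-25,0,0,0,0,0,0.5],[-20,0,0,0,0,0,0.5],[-5,0,0,0,0,0,0.5],[0,0,-20,0,0,0,0.5],[0,0,-40,0,0,0,0.5]]]'
python3 -m jog '[[[0,0,-45,0,0,0,0.5],[0,0,-45,0,0,0,0.5],[0,0,-45,0,0,0,0.5],[0,0,-10,0,0,0,0.5],[0,0,0,0,0,0,0.5]]]'
python3 -c "
from h import *
st()
plan([(0.52,0.0,0.31,2.4),(0.50,0.205,0.31,3.37)],grip=0.5,step=40)"
```

```text
clock: 5.7
position: [0.5621, -0.3492, 0.0954]
tool_rot: [3.141, 0.001, 1.466]
force: [0.5, 0.1, -2.0]
grip_width: 0.0582
finger_force: 54.7
clock: 6.2
position: [0.5558, -0.3967, 0.1531]
tool_rot: [-3.137, -0.002, 1.466]
force: [0.7, 0.4, -1.6]
grip_width: 0.0582
finger_force: 54.8
clock: 6.7
position: [0.5574, -0.3975, 0.3017]
tool_rot: [3.139, 0.001, 1.466]
force: [-0.7, 0.4, -2.9]
grip_width: 0.0582
finger_force: 54.8
t 6.7 p [ 0.5574 -0.3975  0.3017] rot [3.139e+00 1.000e-03 1.466e+00] q [ 0.27  0.66  0.45  1.45 -0.3   1.1   0.67] F [-0.7  0.4 -2.9] w 0.0582 ff 54.8
[[[39,-8,-1,0.0,0.0,-0.09,0.5],[40,-4,-1,0.0,0.0,-0.09,0.5],[40,-1,-1,0.0,0.0,-0.09,0.5],[40,3,-1,0.0,0.0,-0.09,0.5],[39,6,-1,0.0,0.0,-0.1,0.5]]]
[[[39,10,-1,0.0,0.0,-0.09,0.5],[37,14,-1,0.0,0.0,-0.1,0.5],[36,18,-1,0.0,0.0,-0.09,0.5],[34,20,0,0.0,0.0,-0.1,0.5],[32,24,-1,0.0,0.0,-0.09,0.5]]]
[[[22,20,0,0.0,0.0,-0.14,0.5],[19,22,0,0.0,0.0,-0.14,0.5],[16,25,0,0.0,0.0,-0.14,0.5],[12,27,0,0.0,0.0,-0.14,0.5],[8,28,0,0.0,0.0,-0.14,0.5]]]
[[[4,29,0,0.0,0.0,-0.14,0.5],[0,30,0,0.0,0.0,-0.13,0.5]]]
```

```bash
python3 -m jog '[[[39,-8,-1,0,0,-0.09,0.5],[40,-4,-1,0,0,-0.09,0.5],[40,-1,-1,0,0,-0.09,0.5],[40,3,-1,0,0,-0.09,0.5],[39,6,-1,0,0,-0.1,0.5]]]'
python3 -m jog '[[[39,10,-1,0,0,-0.09,0.5],[37,14,-1,0,0,-0.1,0.5],[36,18,-1,0,0,-0.09,0.5],[34,20,0,0,0,-0.1,0.5],[32,24,-1,0,0,-0.09,0.5]]]'
python3 -m jog '[[[22,20,0,0,0,-0.14,0.5],[19,22,0,0,0,-0.14,0.5],[16,25,0,0,0,-0.14,0.5],[12,27,0,0,0,-0.14,0.5],[8,28,0,0,0,-0.14,0.5]]]'
python3 -m jog '[[[4,29,0,0,0,-0.14,0.5],[0,30,0,0,0,-0.13,0.5],[0,0,0,0,0,0,0.5]]]'
python3 - <<'E'
from h import *
import cv2
st()
Q=["extractor","slot_mouth","flap_hinge","flap_edge"]
a=look("scene",Q); p=look("wrist",Q+["cassette"]); 
cv2.imwrite("pics/w2.png",np.hstack([a["img"][60:360,260:560,::-1],cv2.resize(p["img"],(480,300))[:,:,::-1]]))
E
```

```text
clock: 7.2
position: [0.5372, -0.1965, 0.3031]
tool_rot: [-3.139, -0.002, 1.93]
force: [0.1, 0.3, -2.1]
grip_width: 0.0581
finger_force: 54.9
clock: 7.7
position: [0.5185, 0.0018, 0.3073]
tool_rot: [-3.14, -0.002, 2.4]
force: [0.6, -0.9, -3.0]
grip_width: 0.0582
finger_force: 54.9
clock: 8.2
position: [0.5045, 0.1477, 0.3072]
tool_rot: [-3.141, -0.003, 3.102]
force: [-0.3, -0.9, -2.3]
grip_width: 0.0582
finger_force: 54.9
clock: 8.5
position: [0.4985, 0.2094, 0.3071]
tool_rot: [3.14, -0.003, -2.908]
force: [0.4, -0.6, -2.2]
grip_width: 0.0581
finger_force: 54.9
t 8.5 p [0.4985 0.2094 0.3071] rot [ 3.140e+00 -3.000e-03 -2.908e+00] q [-0.44  0.39 -0.09  1.82  0.04  0.94  1.26] F [ 0.4 -0.6 -2.2] w 0.0581 ff 54.9
scene extractor [([0.5513, 0.2211, -0.0053], 0.77), ([0.4543, -0.2634, 0.0093], 0.53), ([0.3696, 0.1752, 0.2429], 0.47)]
scene slot_mouth [([0.6437, 0.2416, 0.0426], 0.56)]
scene flap_hinge [([0.6399, 0.2437, 0.0825], 0.86), ([0.5538, 0.2202, -0.0036], 0.19)]
scene flap_edge [([0.6443, 0.2442, 0.2045], 0.73), ([0.4536, -0.2644, 0.009], 0.38)]
wrist extractor [([0.394, 0.1455, -0.0039], 0.59)]
wrist slot_mouth []
wrist flap_hinge []
wrist flap_edge []
wrist cassette [([0.5078, 0.2037, 0.226], 0.89)]
```

View pics/w2.png

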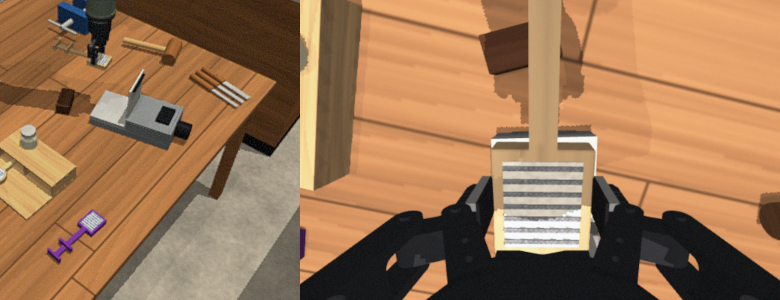

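The wrist view shows the cassette held square, with its stem up the image, and the apron's front edge level at row 133 below it. So the tool yaw is within a degree or so of the extractor's. Next I lay the cassette on the apron.

```bash
python3 -c "
from h import *
plan([(0.5735,0.2256,0.26,3.387),(0.5735,0.2256,0.140,3.387),(0.5735,0.2256,0.1275,3.387,5)],grip=0.5,step=40)"
```

```text
[[[-25,1,16,0.0,0.0,-0.01,0.5],[-26,1,16,0.0,0.0,-0.01,0.5],[-25,1,17,0.0,0.0,0.0,0.5],[0,0,40,0.0,0.0,0.0,0.5],[0,0,40,0.0,0.0,0.0,0.5]]]
[[[0,0,40,0.0,0.0,0.0,0.5],[0,0,4,0.0,0.0,0.0,0.5],[0,0,4,0.0,0.0,0.0,0.5],[0,0,4,0.0,0.0,0.0,0.5]]]
```

```bash
python3 -m jog '[[[-25,1,16,0,0,-0.01,0.5],[-26,1,16,0,0,-0.01,0.5],[-25,1,17,0,0,0,0.5],[0,0,35,0,0,0,0.5],[0,0,40,0,0,0,0.5]]]'
python3 -m jog '[[[0,0,36,0,0,0,0.5],[0,0,5,0,0,0,0.5],[0,0,4,0,0,0,0.5],[0,0,2,0,0,0,0.5],[0,0,0,0,0,0,0.5]]]'
python3 -c "
from h import *
st()"
```

```text
clock: 9.55
position: [0.5741, 0.2262, 0.1842]
tool_rot: [3.141, 0.002, -2.898]
force: [0.6, 0.1, -2.4]
grip_width: 0.0583
finger_force: 54.9
clock: 10.05
position: [0.5739, 0.2263, 0.1394]
tool_rot: [3.141, 0.002, -2.898]
force: [0.1, -0.2, -2.8]
grip_width: 0.0582
finger_force: 55.4
t 10.05 p [0.5739 0.2263 0.1394] rot [ 3.141e+00  2.000e-03 -2.898e+00] q [-0.42  0.71 -0.07  1.74  0.07  0.69  1.28] F [ 0.1 -0.2 -2.8] w 0.0582 ff 55.4
```

```bash
python3 -m jog '[[[0,0,5,0,0,0,0.5],[0,0,4,0,0,0,0.5],[0,0,2,0,0,0,0.5],[0,0,0,0,0,0,0.5]]]'
python3 -m jog '[[[0,0,2,0,0,0,0.5],[0,0,0,0,0,0,0.5]]]'
python3 -m jog '[[[0,0,2,0,0,0,0.5],[0,0,0,0,0,0,0.5]]]'
```

```text
clock: 10.45
position: [0.5731, 0.226, 0.1266]
tool_rot: [-3.141, -0.001, -2.897]
force: [-0.3, -0.4, -3.3]
grip_width: 0.0582
finger_force: 55.5
clock: 10.65
position: [0.5734, 0.2261, 0.1256]
tool_rot: [3.142, 0.0, -2.898]
force: [-3.7, -2.0, 10.8]
grip_width: 0.0582
finger_force: 56.8
clock: 10.85
position: [0.5734, 0.2261, 0.1254]
tool_rot: [3.142, 0.001, -2.898]
force: [-16.3, -6.2, 44.3]
grip_width: 0.0585
finger_force: 60.4
```

```bash
python3 -m jog '[[[0,0,-3,0,0,0,0.5],[0,0,0,0,0,0,0.8],[0,0,0,0,0,0,1],[0,0,0,0,0,0,1],[0,0,-10,0,0,0,1]]]'
python3 -m jog '[[[0,0,-25,0,0,0,1],[0,0,-40,0,0,0,1],[0,0,-40,0,0,0,1],[20,0,-30,0,0,0,1],[30,0,0,0,0,0,1]]]'
python3 -m jog '[[[20,0,0,0,0,0,1],[0,0,0,0,0,0,1]]]'
python3 - <<'E'
from h import *
import cv2
st()
Q=["cassette","handle"]
a=look("scene",Q); look("top",Q); p=look("wrist",Q+["extractor","slot_mouth","flap_hinge"]); 
cv2.imwrite("pics/w3.png",np.hstack([a["img"][60:360,260:560,::-1],cv2.resize(p["img"],(480,300))[:,:,::-1]]))
E
```

```text
clock: 11.35
position: [0.5727, 0.2258, 0.135]
tool_rot: [-3.141, -0.002, -2.897]
force: [-0.1, -0.1, -0.5]
grip_width: 0.0858
finger_force: 0.0
clock: 11.85
position: [0.5261, 0.2145, 0.2751]
tool_rot: [3.14, 0.007, -2.898]
force: [0.2, 0.2, 0.0]
grip_width: 0.0853
finger_force: 0.0
clock: 12.05
position: [0.5036, 0.2087, 0.272]
tool_rot: [-3.142, 0.0, -2.897]
force: [0.7, 0.1, 0.3]
grip_width: 0.0851
finger_force: 0.0
t 12.05 p [0.5036 0.2087 0.272 ] rot [-3.142  0.    -2.897] q [-0.44  0.43 -0.09  1.84  0.05  0.87  1.27] F [0.7 0.1 0.3] w 0.0851 ff 0.0
scene cassette [([0.2802, -0.4492, -0.0041], 0.93), ([0.5807, 0.2294, 0.0429], 0.72), ([0.8079, -0.2005, -0.0033], 0.63)]
scene handle [([0.2125, -0.327, 0.0159], 0.97), ([0.4447, 0.1913, 0.061], 0.77), ([0.7959, -0.3398, 0.017], 0.65)]
top cassette [([0.282, -0.4498, 0.0003], 0.95), ([0.5868, 0.2261, 0.0451], 0.89), ([0.8009, -0.2008, -0.0008], 0.88)]
top handle [([0.7965, -0.343, 0.0156], 0.9), ([0.441, 0.195, 0.0625], 0.8), ([0.2129, -0.3311, 0.0122], 0.68)]
wrist cassette [([0.5801, 0.2228, 0.0465], 0.93)]
wrist handle [([0.4444, 0.1949, 0.0614], 0.83)]
wrist extractor [([0.5542, 0.2239, 0.0033], 0.61)]
wrist slot_mouth [([0.6454, 0.2418, 0.0436], 0.63)]
wrist flap_hinge [([0.642, 0.2412, 0.0833], 0.72)]
```

View pics/w3.png

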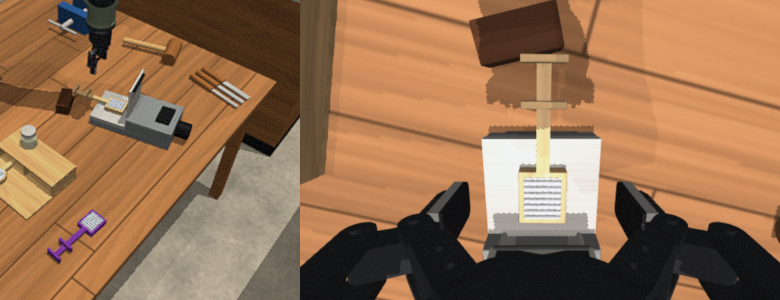

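The picture shows the cassette lying square on the apron. Its body is at about (542,195) towards the slot, the handle is towards the robot, and the gripper is clear. The gap between the crossbars is at about (543,82).

```bash
python3 -c "
from h import *
plan([(0.442,0.1935,0.23,3.387),(0.442,0.1935,0.125,3.387)],grip=0.5,step=40)"
```

```text
[[[33,0,20,0.0,0.0,0.0,0.5],[32,0,21,0.0,0.0,0.0,0.5],[0,0,35,0.0,0.0,0.0,0.5],[0,0,35,0.0,0.0,0.0,0.5],[0,0,35,0.0,0.0,0.0,0.5]]]
```

```bash
python3 -m jog '[[[33,0,20,0,0,0,0.5],[32,0,21,0,0,0,0.5],[0,0,30,0,0,0,0.5],[0,0,25,0,0,0,0.5],[0,0,0,0,0,0,0.5]]]'
python3 - <<'E'
from h import *
import cv2
st()
p=look("wrist",["handle"]); 
cv2.imwrite("pics/w4.png",cv2.resize(p["img"],(480,300))[:,:,::-1])
E
```

```text
clock: 13.15
position: [0.4412, 0.193, 0.1728]
tool_rot: [-3.141, -0.004, -2.897]
force: [1.0, 0.1, 0.7]
grip_width: 0.043
finger_force: 0.0
t 13.15 p [0.4412 0.193  0.1728] rot [-3.141 -0.004 -2.897] q [-0.47  0.5  -0.09  2.07  0.08  0.57  1.2 ] F [1.  0.1 0.7] w 0.043 ff 0.0
wrist handle [([0.4455, 0.1921, 0.0612], 0.61)]
```

View pics/w4.png

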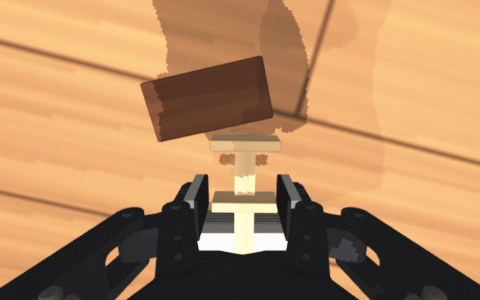

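The wrist view shows the fingers either side of the stem (stem at column 245, finger midpoint 243). The bars are at rows 143 and 200, so I descend.

```bash
python3 -m jog '[[[-1,0,20,0,0,0,0.5],[0,0,15,0,0,0,0.5],[0,0,8,0,0,0,0.5],[0,0,4,0,0,0,0.5],[0,0,0,0,0,0,0.5]]]'
python3 -m jog '[[[0,0,0,0,0,0,0.2],[0,0,0,0,0,0,0.1],[0,0,0,0,0,0,0.1],[0,0,0,0,0,0,0.1],[0,0,0,0,0,0,0.1]]]' 30
```

```text
clock: 13.75
position: [0.4434, 0.1938, 0.1283]
tool_rot: [3.142, 0.0, -2.897]
force: [-0.3, -0.3, 0.8]
grip_width: 0.0433
finger_force: 0.0
clock: 14.25
position: [0.4435, 0.1938, 0.1281]
tool_rot: [3.141, 0.001, -2.897]
force: [1.0, 0.7, 0.6]
grip_width: 0.0151
finger_force: 33.3
```

```bash
python3 -m jog '[[[-10,0,0,0,0,0,0.1],[-15,0,0,0,0,0,0.1],[-15,0,0,0,0,0,0.1],[-10,0,0,0,0,0,0.1],[0,0,0,0,0,0,0.1]]]'
python3 -m jog '[[[0,0,0,0,0,0,0.25],[0,0,0,0,0,0,0.25],[0,0,0,0,0,0,0.25]]]'
python3 -c "
from h import *
st();p=look('wrist',['handle','slot_mouth','flap_hinge']);look('scene',['handle'])"
```

```text
clock: 14.75
position: [0.4931, 0.206, 0.1278]
tool_rot: [3.141, 0.001, -2.898]
force: [2.8, -0.1, 1.5]
grip_width: 0.0148
finger_force: 33.3
clock: 15.05
position: [0.4914, 0.2057, 0.1279]
tool_rot: [-3.142, -0.0, -2.897]
force: [-0.4, -0.5, 0.0]
grip_width: 0.0212
finger_force: 0.0
t 15.05 p [0.4914 0.2057 0.1279] rot [-3.142 -0.    -2.897] q [-0.45  0.64 -0.08  1.97  0.09  0.54  1.22] F [-0.4 -0.5  0. ] w 0.0212 ff 0.0
wrist handle [([0.4945, 0.2005, 0.0602], 0.88)]
wrist slot_mouth []
wrist flap_hinge []
scene handle [([0.7967, -0.34, 0.0155], 0.78), ([0.4931, 0.2023, 0.059], 0.77), ([0.2134, -0.3262, 0.0146], 0.63)]
```

```bash
cat > g.py <<'E'
from h import *
s=bot.observe(); f=np.linalg.norm(s["force"][:2]); sys.exit(1 if f>7 else 0)
E
J="python3 -m jog"
$J '[[[-8,0,0,0,0,0,0.25],[-10,0,0,0,0,0,0.25],[-8,0,0,0,0,0,0.25],[-5,0,0,0,0,0,0.25],[0,0,0,0,0,0,0.25]]]' && python3 g.py &&
$J '[[[-5,0,0,0,0,0,0.25],[-5,0,0,0,0,0,0.25],[-4,0,0,0,0,0,0.25],[0,0,0,0,0,0,0.25]]]' && python3 g.py &&
$J '[[[-4,0,0,0,0,0,0.25],[-4,0,0,0,0,0,0.25],[-4,0,0,0,0,0,0.25],[0,0,0,0,0,0,0.25]]]' && python3 g.py &&
$J '[[[-3,0,0,0,0,0,0.25],[-3,0,0,0,0,0,0.25],[0,0,0,0,0,0,0.25]]]'
python3 -c "
from h import *
st()"
```

```text
clock: 15.85
position: [0.5226, 0.2134, 0.1278]
tool_rot: [3.141, 0.001, -2.898]
force: [-0.3, -0.5, 0.3]
grip_width: 0.0216
finger_force: 0.0
clock: 16.25
position: [0.536, 0.2168, 0.1279]
tool_rot: [3.141, 0.001, -2.898]
force: [-0.4, -0.2, -0.1]
grip_width: 0.0214
finger_force: 0.0
clock: 16.65
position: [0.5477, 0.2197, 0.1279]
tool_rot: [3.141, 0.001, -2.898]
force: [0.8, -0.9, -0.0]
grip_width: 0.0211
finger_force: 0.0
clock: 16.95
position: [0.5532, 0.221, 0.1279]
tool_rot: [-3.142, 0.0, -2.898]
force: [0.8, -0.5, 0.2]
grip_width: 0.021
finger_force: 0.0
t 16.95 p [0.5532 0.221  0.1279] rot [-3.142  0.    -2.898] q [-0.42  0.71 -0.08  1.8   0.09  0.64  1.26] F [ 0.8 -0.5  0.2] w 0.021 ff 0.0
```

```bash
python3 - <<'E'
from h import *
import cv2
p=look("wrist",["handle"]);look('scene',['handle'])
cv2.imwrite("pics/w5.png",cv2.resize(p["img"],(480,300))[:,:,::-1])
E
```

```text
wrist handle [([0.5462, 0.2162, 0.0808], 0.8)]
scene handle [([0.2124, -0.3244, 0.0181], 0.72), ([0.5478, 0.2157, 0.0775], 0.65), ([0.7994, -0.3404, 0.0182], 0.64)]
```

View pics/w5.png

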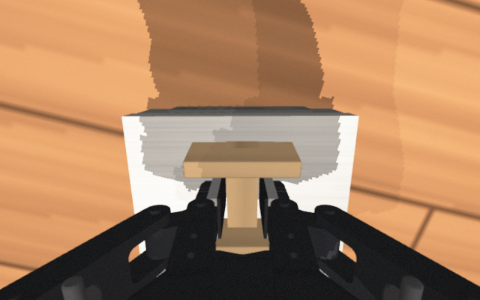

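The wrist view shows the fingers straddling the stem in the gap, with the rear bar at row 158. The handle has risen to z of about 0.08, so the nose is dipping into the recess. I keep pushing gently.

```bash
J="python3 -m jog"
$J '[[[-3,0,0,0,0,0,0.25],[-3,0,0,0,0,0,0.25],[0,0,0,0,0,0,0.25]]]' && python3 g.py &&
$J '[[[-2,0,0,0,0,0,0.25],[-2,0,0,0,0,0,0.25],[0,0,0,0,0,0,0.25]]]' && python3 g.py &&
$J '[[[-2,0,0,0,0,0,0.25],[-1,0,0,0,0,0,0.25],[0,0,0,0,0,0,0.25]]]'
python3 -c "
from h import *
st();look('wrist',['handle']);look('scene',['handle'])"
```

```text
clock: 17.45
position: [0.5591, 0.2225, 0.1279]
tool_rot: [3.142, 0.0, -2.897]
force: [-0.2, 0.2, -1.6]
grip_width: 0.0211
finger_force: 0.3
clock: 17.75
position: [0.5628, 0.2235, 0.1279]
tool_rot: [3.142, 0.0, -2.897]
force: [-0.5, -0.3, -0.4]
grip_width: 0.0214
finger_force: 0.3
clock: 18.05
position: [0.5657, 0.2242, 0.1279]
tool_rot: [3.142, 0.0, -2.897]
force: [-1.4, 0.4, 0.1]
grip_width: 0.0214
finger_force: 0.3
t 18.05 p [0.5657 0.2242 0.1279] rot [ 3.142  0.    -2.897] q [-0.42  0.72 -0.08  1.76  0.09  0.66  1.26] F [-1.4  0.4  0.1] w 0.0214 ff 0.3
wrist handle []
scene handle [([0.2126, -0.3268, 0.0148], 0.95), ([0.7962, -0.3389, 0.0159], 0.73), ([0.5566, 0.215, 0.0751], 0.45)]
```

```bash
J="python3 -m jog"
$J '[[[-2,0,0,0,0,0,0.25],[-2,0,0,0,0,0,0.25],[0,0,0,0,0,0,0.25]]]' && python3 g.py &&
$J '[[[-2,0,0,0,0,0,0.25],[-1,0,0,0,0,0,0.25],[0,0,0,0,0,0,0.25]]]' && python3 g.py &&
$J '[[[-2,0,0,0,0,0,0.25],[-1,0,0,0,0,0,0.25],[0,0,0,0,0,0,0.25]]]'
python3 -c "
from h import *
st();look('wrist',['handle']);look('scene',['handle'])"
```

```text
clock: 18.55
position: [0.5697, 0.2252, 0.1279]
tool_rot: [3.142, 0.0, -2.898]
force: [-1.0, 0.3, -0.3]
grip_width: 0.0213
finger_force: 0.3
clock: 18.85
position: [0.5725, 0.2258, 0.1279]
tool_rot: [-3.142, 0.0, -2.898]
force: [-1.2, 0.2, -1.1]
grip_width: 0.0215
finger_force: 0.3
clock: 19.15
position: [0.5752, 0.2265, 0.1278]
tool_rot: [-3.141, -0.0, -2.897]
force: [-0.6, 0.0, -0.2]
grip_width: 0.0211
finger_force: 0.8
t 19.15 p [0.5752 0.2265 0.1278] rot [-3.141 -0.    -2.897] q [-0.42  0.73 -0.08  1.74  0.09  0.68  1.27] F [-0.6  0.  -0.2] w 0.0211 ff 0.8
wrist handle [([0.5686, 0.2211, 0.0789], 0.59)]
scene handle [([0.7986, -0.3405, 0.016], 0.68), ([0.2115, -0.3259, 0.0149], 0.68), ([0.568, 0.2211, 0.0765], 0.46)]
```

```bash
J="python3 -m jog"
$J '[[[-2,0,0,0,0,0,0.25],[-2,0,0,0,0,0,0.25],[0,0,0,0,0,0,0.25]]]' && python3 g.py &&
$J '[[[-2,0,0,0,0,0,0.25],[-1,0,0,0,0,0,0.25],[0,0,0,0,0,0,0.25]]]'
python3 - <<'E'
from h import *
import cv2
st();p=look('wrist',['handle']);a=look('scene',['handle'])
cv2.imwrite("pics/w6.png",np.hstack([cv2.resize(a["img"][120:220,340:460,::-1],(360,300)),cv2.resize(p["img"],(440,300))[:,:,::-1]]))
E
```

```text
clock: 19.65
position: [0.5761, 0.2266, 0.1266]
tool_rot: [-3.14, -0.008, -2.897]
force: [-20.9, -5.2, 2.8]
grip_width: 0.0213
finger_force: 10.7
t 19.65 p [0.5761 0.2266 0.1266] rot [-3.14  -0.008 -2.897] q [-0.41  0.74 -0.08  1.73  0.09  0.69  1.27] F [-20.9  -5.2   2.8] w 0.0213 ff 10.7
wrist handle [([0.5692, 0.22, 0.0781], 0.64)]
scene handle [([0.2116, -0.3257, 0.0157], 0.92), ([0.5711, 0.2187, 0.0744], 0.48)]
```

View pics/w6.png

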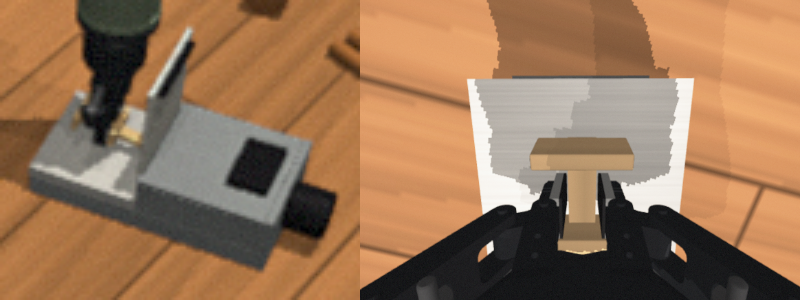

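The view shows the handle still raised and the push stopped at 21 N, so the nose is against the far edge and finger friction is holding the bar up. I back off so it can sink.

```bash
J="python3 -m jog"
$J '[[[3,0,0,0,0,0,0.28],[3,0,0,0,0,0,0.28],[2,0,0,0,0,0,0.28],[0,0,0,0,0,0,0.28],[0,0,0,0,0,0,0.28]]]'
python3 -c "
from h import *
st();look('wrist',['handle']);look('scene',['handle'])"
```

```text
clock: 20.35
position: [0.5717, 0.2257, 0.1281]
tool_rot: [3.142, 0.001, -2.897]
force: [-0.4, -0.1, -0.9]
grip_width: 0.0238
finger_force: 0.0
t 20.35 p [0.5717 0.2257 0.1281] rot [ 3.142e+00  1.000e-03 -2.897e+00] q [-0.42  0.73 -0.08  1.75  0.09  0.67  1.27] F [-0.4 -0.1 -0.9] w 0.0238 ff 0.0
wrist handle [([0.5673, 0.22, 0.0518], 0.59)]
scene handle [([0.7956, -0.3375, 0.0161], 0.67), ([0.2123, -0.3286, 0.013], 0.59), ([0.5647, 0.2191, 0.0506], 0.45)]
```

The handle z is now 0.051, so the cassette has dropped into the recess. I retreat upward and check where the camera is mounted before working behind the flap.

```bash
J="python3 -m jog"
$J '[[[0,0,-10,0,0,0,0.28],[0,0,-20,0,0,0,0.28],[0,0,-35,0,0,0,0.28],[0,0,-45,0,0,0,0],[0,0,-45,0,0,0,0]]]'
$J '[[[0,0,-30,0,0,0,0],[0,0,0,0,0,0,0]]]'
python3 -c "
from h import *
st();p=look('wrist',['flap_edge','handle']);print(np.round(p['tool_from_camera'],3)); look('scene',['flap_edge','handle','flap_hinge']);look('top',['flap_edge','handle','cassette'])
plan([(0.6796,0.252,0.315,3.387),(0.6796,0.252,0.25,3.387)],grip=0,step=40)"
```

```text
clock: 21.05
position: [0.571, 0.2254, 0.2852]
tool_rot: [3.142, -0.0, -2.897]
force: [0.8, 0.2, 0.8]
grip_width: 0.0001
finger_force: 0.0
clock: 21.25
position: [0.5725, 0.226, 0.3182]
tool_rot: [3.14, 0.007, -2.898]
force: [-0.2, 0.9, -0.4]
grip_width: 0.0
finger_force: 0.0
t 21.25 p [0.5725 0.226  0.3182] rot [ 3.14   0.007 -2.898] q [-0.41  0.49 -0.09  1.61  0.05  1.03  1.3 ] F [-0.2  0.9 -0.4] w 0.0 ff 0.0
wrist flap_edge [([0.6414, 0.2458, 0.2054], 0.67)]
wrist handle [([0.564, 0.2208, 0.0514], 0.89)]
[[ 0.    -0.966 -0.259  0.064]
 [ 1.     0.     0.001  0.001]
 [-0.001 -0.259  0.966 -0.07 ]
 [ 0.     0.     0.     1.   ]]
scene flap_edge []
scene handle [([0.2112, -0.3272, 0.0166], 0.83), ([0.7947, -0.3397, 0.0172], 0.8), ([0.5643, 0.2217, 0.0515], 0.69)]
scene flap_hinge [([0.6412, 0.2454, 0.0815], 0.97), ([0.4536, -0.2625, 0.0069], 0.31)]
top flap_edge [([0.6405, 0.2406, 0.2071], 0.63), ([0.4542, -0.266, 0.009], 0.33)]
top handle [([0.795, -0.3404, 0.0214], 0.81), ([0.5166, -0.196, 0.0041], 0.63)]
top cassette [([0.2823, -0.4489, 0.0024], 0.95), ([0.8053, -0.2, -0.0021], 0.88)]
[[[-37,0,-1,0.0,0.0,0.0,0],[-37,0,-1,0.0,0.0,0.0,0],[-37,-1,-1,0.0,0.0,0.0,0],[0,0,33,0.0,0.0,0.0,0],[-1,0,32,0.0,0.0,0.0,0]]]
```

The handle sits at z of 0.0515, so the cassette is seated. The camera is mounted well above the flap height. Next I go over and behind the flap and follow its arc with closed fingers.

```bash
J="python3 -m jog"
$J '[[[-37,0,0,0,0,0,0],[-37,0,0,0,0,0,0],[-37,0,0,0,0,0,0],[0,0,33,0,0,0,0],[0,0,32,0,0,0,0]]]'
$J '[[[0,0,0,0,0,0,0]]]'
python3 - <<'E'
from h import *
st(); s=bot.observe(); e=np.array([.970,.2425]); d=s["position"][:2]-[.5535,.2205]
x=float(d@e)*1000; z=s["position"][2]*1000; print("ext x,y",x,d@[-.2425,.97])
r=98
for th in [1.6,1.53,1.46,1.39,1.32,1.25,1.18,1.11,1.04,.97,.9,.83,.76,.69,.62,.55,.48,.41,.34,.27,.21,.16,.12,.08,.05,.02,0]:
    tx=101-r*np.cos(th)+3*np.sin(th); tz=79.5+r*np.sin(th)+3*np.cos(th)+72.6
    a,b=round(x-tx),round(z-tz); x-=a; z-=b; print(th,f"[{a},0,{b},0,0,0,0]",round(x),round(z))
E
```

```text
clock: 22.3
position: [0.6798, 0.2526, 0.2467]
tool_rot: [3.141, 0.001, -2.898]
force: [-0.5, -0.2, -0.2]
grip_width: -0.0005
finger_force: 0.0
clock: 22.4
position: [0.6775, 0.2518, 0.2431]
tool_rot: [-3.14, -0.007, -2.897]
force: [-0.2, 0.2, -0.2]
grip_width: 0.0002
finger_force: 0.0
t 22.4 p [0.6775 0.2518 0.2431] rot [-3.14  -0.007 -2.897] q [-0.39  0.74 -0.08  1.35  0.06  1.06  1.33] F [-0.2  0.2 -0.2] w 0.0002 ff 0.0
ext x,y 127.83695252682134 0.0003327838798180971
1.6 [21,0,-7,0,0,0,0] 107 250
1.53 [7,0,0,0,0,0,0] 100 250
1.46 [7,0,0,0,0,0,0] 93 250
1.39 [7,0,1,0,0,0,0] 86 249
1.32 [6,0,1,0,0,0,0] 80 248
1.25 [7,0,2,0,0,0,0] 73 246
1.18 [6,0,2,0,0,0,0] 67 244
1.11 [7,0,3,0,0,0,0] 60 241
1.04 [6,0,3,0,0,0,0] 54 238
0.97 [6,0,4,0,0,0,0] 48 234
0.9 [5,0,3,0,0,0,0] 43 231
0.83 [6,0,5,0,0,0,0] 37 226
0.76 [5,0,4,0,0,0,0] 32 222
0.69 [5,0,5,0,0,0,0] 27 217
0.62 [4,0,6,0,0,0,0] 23 211
0.55 [4,0,5,0,0,0,0] 19 206
0.48 [3,0,6,0,0,0,0] 16 200
0.41 [4,0,6,0,0,0,0] 12 194
0.34 [2,0,7,0,0,0,0] 10 187
0.27 [2,0,6,0,0,0,0] 8 181
0.21 [2,0,6,0,0,0,0] 6 175
0.16 [1,0,4,0,0,0,0] 5 171
0.12 [1,0,4,0,0,0,0] 4 167
0.08 [0,0,4,0,0,0,0] 4 163
0.05 [1,0,3,0,0,0,0] 3 160
0.02 [0,0,3,0,0,0,0] 3 157
0 [0,0,2,0,0,0,0] 3 155
```

```bash
J="python3 -m jog"
$J '[[[7,0,-3,0,0,0,0],[7,0,-4,0,0,0,0],[7,0,0,0,0,0,0],[7,0,0,0,0,0,0],[7,0,0,0,0,0,0]]]'
$J '[[[7,0,1,0,0,0,0],[6,0,1,0,0,0,0],[7,0,2,0,0,0,0],[6,0,2,0,0,0,0],[7,0,3,0,0,0,0]]]'
$J '[[[6,0,3,0,0,0,0],[6,0,4,0,0,0,0],[0,0,0,0,0,0,0]]]'
python3 -c "
from h import *
st();look('scene',['flap_edge']);look('top',['flap_edge'])"
```

```text
clock: 22.9
position: [0.6446, 0.2439, 0.2559]
tool_rot: [3.141, 0.001, -2.897]
force: [0.6, 0.3, 1.6]
grip_width: -0.0001
finger_force: 0.7
clock: 23.4
position: [0.6126, 0.2359, 0.2456]
tool_rot: [-3.142, -0.0, -2.897]
force: [0.7, 0.5, 0.8]
grip_width: 0.0002
finger_force: 0.5
clock: 23.7
position: [0.6005, 0.2328, 0.2382]
tool_rot: [-3.141, -0.001, -2.897]
force: [1.1, 0.2, -0.0]
grip_width: -0.0002
finger_force: 0.0
t 23.7 p [0.6005 0.2328 0.2382] rot [-3.141e+00 -1.000e-03 -2.897e+00] q [-0.4   0.62 -0.09  1.6   0.06  0.92  1.3 ] F [ 1.1  0.2 -0. ] w -0.0002 ff 0.0
scene flap_edge [([0.5734, 0.2268, 0.1846], 0.98), ([0.4565, -0.2647, 0.0072], 0.56)]
top flap_edge [([0.5715, 0.2242, 0.187], 0.77)]
```

The flap follows as planned, at about 0.97 rad now. I continue slowly.

```bash
J="python3 -m jog"
$J '[[[5,0,4,0,0,0,0],[6,0,5,0,0,0,0],[5,0,5,0,0,0,0],[5,0,5,0,0,0,0],[4,0,6,0,0,0,0]]]'
$J '[[[4,0,5,0,0,0,0],[3,0,6,0,0,0,0],[4,0,6,0,0,0,0],[2,0,6,0,0,0,0],[2,0,6,0,0,0,0]]]'
$J '[[[2,0,5,0,0,0,0],[1,0,4,0,0,0,0],[1,0,4,0,0,0,0],[0,0,0,0,0,0,0]]]'
python3 -c "
from h import *
st();look('scene',['flap_edge']);look('top',['flap_edge'])"
```

```text
clock: 24.4
position: [0.5767, 0.2269, 0.2135]
tool_rot: [3.142, -0.0, -2.897]
force: [-0.3, 0.1, 1.0]
grip_width: 0.0002
finger_force: 0.6
clock: 24.9
position: [0.5624, 0.2233, 0.1843]
tool_rot: [-3.142, -0.0, -2.897]
force: [-0.5, -0.3, 0.7]
grip_width: 0.0
finger_force: 0.5
clock: 25.3
position: [0.5585, 0.2223, 0.1714]
tool_rot: [-3.141, -0.001, -2.897]
force: [0.2, -0.5, -0.6]
grip_width: -0.0002
finger_force: 0.0
t 25.3 p [0.5585 0.2223 0.1714] rot [-3.141e+00 -1.000e-03 -2.897e+00] q [-0.42  0.65 -0.09  1.77  0.08  0.73  1.27] F [ 0.2 -0.5 -0.6] w -0.0002 ff 0.0
scene flap_edge [([0.5219, 0.213, 0.1019], 0.67)]
top flap_edge [([0.5187, 0.213, 0.1], 0.9)]
```

```bash
J="python3 -m jog"
$J '[[[1,0,3,0,0,0,0],[0,0,3,0,0,0,0],[0,0,2,0,0,0,0],[0,0,2,0,0,0,0],[0,0,0,0,0,0,0]]]'
$J '[[[0,0,2,0,0,0,0],[0,0,1,0,0,0,0],[0,0,1,0,0,0,0],[0,0,0,0,0,0,0]]]'
$J '[[[0,0,1,0,0,0,0],[0,0,0,0,0,0,0]]]'
```

```text
clock: 26.0
position: [0.5577, 0.2222, 0.1615]
tool_rot: [-3.142, -0.0, -2.897]
force: [-0.4, -0.3, -0.1]
grip_width: -0.0002
finger_force: 0.0
clock: 26.4
position: [0.5577, 0.2222, 0.1578]
tool_rot: [-3.142, -0.0, -2.897]
force: [-0.6, -0.3, -0.4]
grip_width: -0.0002
finger_force: 0.0
clock: 26.6
position: [0.5578, 0.2222, 0.1568]
tool_rot: [-3.142, 0.0, -2.897]
force: [0.7, -0.5, -0.2]
grip_width: 0.0001
finger_force: 0.0
```

```bash
J="python3 -m jog"; cat > g2.py <<'E'
from h import *
s=bot.observe(); sys.exit(1 if s["force"][2]>6 else 0)
E
$J '[[[0,0,1,0,0,0,0],[0,0,0,0,0,0,0]]]' && python3 g2.py && $J '[[[0,0,1,0,0,0,0],[0,0,0,0,0,0,0]]]' && python3 g2.py && $J '[[[0,0,1,0,0,0,0],[0,0,0,0,0,0,0]]]' && python3 g2.py && $J '[[[0,0,1,0,0,0,0],[0,0,0,0,0,0,0]]]' && python3 g2.py && $J '[[[0,0,1,0,0,0,0],[0,0,0,0,0,0,0]]]'
```

```text
clock: 26.8
position: [0.5578, 0.2222, 0.1558]
tool_rot: [-3.142, 0.0, -2.897]
force: [0.4, -0.1, -0.5]
grip_width: 0.0
finger_force: 0.0
clock: 27.0
position: [0.5578, 0.2222, 0.1552]
tool_rot: [3.142, 0.0, -2.898]
force: [-1.4, -0.9, 5.1]
grip_width: 0.0
finger_force: 2.6
clock: 27.2
position: [0.5578, 0.2222, 0.1549]
tool_rot: [3.142, 0.0, -2.898]
force: [-6.5, -2.0, 21.4]
grip_width: 0.0001
finger_force: 10.2
```

The flap is on its stop, at the predicted height and with the force rising sharply. I retreat and check.

```bash
J="python3 -m jog"
$J '[[[0,0,-2,0,0,0,0],[0,0,-10,0,0,0,0],[0,0,-30,0,0,0,0],[0,0,-40,0,0,0,0],[0,0,-40,0,0,0,0]]]'
$J '[[[30,0,-30,0,0,0,0],[40,0,0,0,0,0,0],[40,0,0,0,0,0,0],[0,0,0,0,0,0,0],[0,0,0,0,0,0,0]]]'
python3 - <<'E'
from h import *
import cv2
st();p=look('wrist',['handle','flap_edge','offcut']);a=look('scene',['flap_edge','jar','glue','offcut','round_cassette'])
cv2.imwrite("pics/w7.png",np.hstack([cv2.resize(a["img"][100:300,220:460,::-1],(360,300)),cv2.resize(p["img"],(440,300))[:,:,::-1]]))
E
```

```text
clock: 27.7
position: [0.5575, 0.2221, 0.2777]
tool_rot: [-3.142, -0.0, -2.897]
force: [-0.0, -0.0, 0.1]
grip_width: 0.0001
finger_force: 0.0
clock: 28.2
position: [0.4509, 0.1956, 0.3069]
tool_rot: [3.141, 0.001, -2.897]
force: [-0.3, -0.1, -0.7]
grip_width: 0.0001
finger_force: 0.0
t 28.2 p [0.4509 0.1956 0.3069] rot [ 3.141e+00  1.000e-03 -2.897e+00] q [-0.44  0.31 -0.11  1.94  0.04  0.9   1.24] F [-0.3 -0.1 -0.7] w 0.0001 ff 0.0
wrist handle []
wrist flap_edge []
wrist offcut [([0.3954, 0.1501, -0.0016], 0.89)]
scene flap_edge [([0.5234, 0.2139, 0.079], 0.58)]
scene jar [([0.4733, -0.119, 0.0636], 0.76)]
scene glue [([0.3447, -0.1839, 0.0014], 0.53), ([0.6434, 0.2426, 0.0417], 0.22)]
scene offcut [([0.4047, 0.1563, -0.0019], 0.59), ([0.3487, -0.1844, -0.0017], 0.21)]
scene round_cassette [([0.4557, -0.2649, 0.0078], 0.77)]
```

View pics/w7.png

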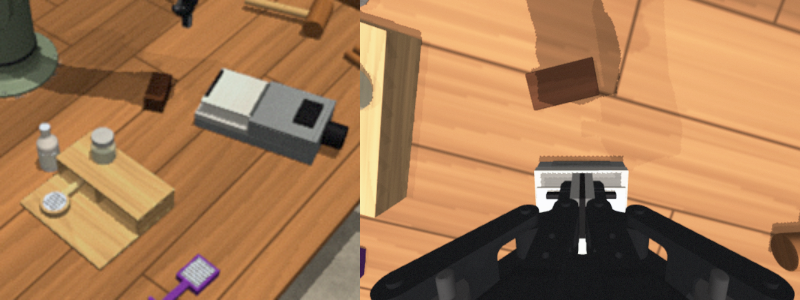

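The flap is shut and level, with its edge at z of 0.079. The bystanders are where they were, and the arm is clear.

```bash
python3 -c "
from workcell import bot
print(bot.job_done())"
```

```text
the job is handed in; nothing more can be done
None
```

I handed the job in at about 28 s: the square cassette is seated in the hidden recess, the flap is lowered gently onto its stop, and the round cassette, jar, glue bottle and offcut still measure where they were; no verdict came back.

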